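# Push a bin label behind the shelf lip and hold it home for the screw

### The job

The bin of nuts on the parts shelf has lost its label: pick up the loose electronic label from the bench, lay it flat on the sloping rail below the empty orange clip, and push its tongue up behind the rail's lip against the sprung clip until the label's shoulder meets the lip. Finish while still holding it pressed fully home, flat and straight, so that I can drive the locking screw: do not let go of it, and leave the carton, the screwdriver and the tape measure on the bench where they are.

Things in the scene. Friction and masses are not known exactly. Their poses are not given: they have to be found in the camera images.
- label: loose electronic bin label, 45 g: white housing 38 (x) x 54 (y) x 14 (z) mm, light e-paper screen on top showing a black hexagon nut; lies on the bench, screen up. Origin: centre of the housing's underside; +x towards its tongue, +z out of the screen. The housing's +x side (x = 19 mm) is the shoulder. Grip it across its 54 mm width (y), near the underside.
- tongue_tip (a point): on the label: middle of the tongue's tip edge, at the underside (x = 31 mm in the label's frame). The tongue, grey, 3.5 mm thick and level with the underside, stands 12 mm out of the shoulder; 34 mm wide, its corners cut back to 24 mm at the tip
- lug_hole (a point): on the label: locking screw's hole, at x = -22.5 mm, in the grey lug on the -x side (8 mm long, 18 mm wide, 3.5 mm thick, level with the underside)
- bay: empty place in the label rail, under the middle orange clip in front of the bin of nuts, between two fitted labels (130 mm either side). Fixed. Origin: on the rail's sloping face, below the lip's front edge, middle of the clip; +x up the slope (20 degrees from level), +y along the rail, +z out of the face. Label fully home: flat on the face, origin at (-19, 0, 0) mm here
- lip_edge (a point): middle of the lip's front lower edge, 6.5 mm off the face at the bay's origin. The lip is a 2.2 mm thick strip over the face from the bay's x = 0 up; orange clip caps on it reach 13 mm off the face from x = 4 mm up. Two cheeks 40 mm apart behind it, from x = 2.5 mm, take the tongue. The bare flat face reaches down to x = -62 mm. Home, the shoulder butts against this edge, tongue tip at x = 12 mm
- price_clip (a joint): sprung black pusher of the clip behind the lip, pressed up the slope by the tongue: 0 at rest (its face at x = 4 mm in the bay's frame), 0.008 with the label fully home. Spring 3 N at rest, 7 N at 0.008; it pushes the label back out unless held
- shelf: fixed low parts shelf, 440 mm wide (y), 230 mm deep, plywood deck 82 mm high, blue bins on it up to 124 mm (20 mm high at their fronts, 92 mm behind the rail's lower edge), raked aluminium label rail along its front. Origin: centre of its underside (front: -x). The rail's face begins 45 mm above the bench, 127 mm in front of the origin, and rises to the back; it is smooth (friction about 0.3)
- relay_box: green and white carton on the bench, 45 x 76 x 43 mm, origin centre of underside; leave alone
- driver: black screwdriver on the bench, 180 mm long, origin centre of underside; leave alone
- tape_measure: yellow tape measure on the bench, 65 mm high, origin centre of underside; leave alone
Mind the look-alikes: they are no part of the job. There is more than one size of the label; the job needs the smaller.

How it is judged:
By the outcome, as a careful person would: the job done as asked, in the order asked, and still so for the second after the job is handed in, while the arm keeps its last pose, push and grip.
It also fails if it takes over 51 s, if anything falls off the work surface, if the arm or the gripper's body presses on something with over 40 N, if the wrist force passes 120 N, or if a joint passes its speed limit or range.

### The arm

A 6-joint arm with a two-finger parallel gripper is mounted at the origin on a cart in front of the work surface, level with it; the furniture and walls round the work are solid. World frame = base frame: x ahead of the robot, y to its left, z up, the work surface at z = 0. Lengths are in m, angles in rad, forces in N, time in s.
With the tool pointing down it reaches from about 0.35 to 0.975 m from the base axis. Payload 4.9 kg.
Tool frame: the origin (TCP) lies midway between the tips of the shut fingers; the grasp point (between the pads) lies 19 mm behind it; z points along the fingers, y is the line along which they close (so a half turn about z gives the same grasp; the last joint's range is limited). The gripper opens to 85 mm and grips with 20 to 120 N. Pads are 22 mm wide; open, the fingers measure 114 mm over their backs; the gripper's body (76 mm by 85 mm) begins 54 mm behind the grasp point. The pads swing forward as they close: fully open they stand 13 mm farther back than shut.
Start: joints at [1.196, 0.053, 1.613, -0, 1.476, -0.119], TCP at [0.158, 0.605, 0.231] pointing down, gripper open.
Joint ranges: [-3.01, 3.01], [-1.01, 2.22], [0.06, 2.58], [-1.02, 4.17], [0.09, 2.62], [-3.14, 3.14]. Speed limits (rad/s): [2.57, 2.57, 3.14, 3.14, 3.14, 3.14].

### API

Orientations are given as a rotation vector (axis times angle).
In Python, from station import ctrl gives the robot as it stands.
- The arm moves only by the shell command python3 -m handwheel 'ROWS' [FORCE]. ROWS is JSON, a list of rows, each an object with "gripper": the gripper command: -1 is fully open, 1 is shut, values between are in proportion; "offset": the shift along the tool's x, y, z in mm, a list of three; "rotation": the turn, a rotation vector about the tool's x, y, z in rad, a list of three. A call has exactly 8 rows; each row is the pose to reach, as a shift and turn from the pose commanded when the call began, along the tool's axes at that moment; what a row does not reach only later rows make up. A row lasts 1/8 s, in which the tool goes at most 62.5 mm and 10.7 degrees, less where a joint would pass 70% of its speed; a pose out of reach is approached as far as the arm can. A call with a gripper value outside its range is refused whole. The fingers move at their own pace and stop on an object; FORCE is the grip in N (left out, the last holds). Time passes only in rows, so rows that repeat a pose let the fingers close, or fill a call up. It gives the time, the measured TCP pose, the force, the opening and the grip force at its end, in the units of the state.
- ctrl.get_obs(): the state, without advancing time (a new reading comes with each control period).
- ctrl.get_image(name): name is "scene" or "side" or "wrist"; returns a dict with "image" (400x640x3 uint8, red, green, blue), "fovy" (degrees; the focal length in pixels is half the picture's height over the tangent of half this angle, whatever the lens; pixels are square), "cx", "cy" (the principal point, pixels), "k1" (the pictures are not rectified: a ray, as slopes to the right and down, at radius r is drawn at 1 + k1 r^2 times it, then the intrinsics apply), "xyz" and "attitude" of the camera in the world. Camera axes: x right, y up, looking along -z (the intrinsics and any distortion apply to the point x, -y, -z); pixel columns grow to the right and rows downward; lengths in m; the calibration is good to about 2 mm. A picture is of the moment at which its call begins. There is no depth.
- ctrl.finish_job(): hands the job in; it is judged then, once.
The state is a dict: "t": time; "q": joint angles; "dq": joint speeds; "effort": joint torques, N m; "tool_pos": TCP position; "tool_rot": TCP orientation; "contact_force": force on the tool from outside, world axes, zero at the start; "wrist_torque": the same for the moment, N m; "opening": finger opening in m; "grip_force": force on a finger pad.
Only numpy, scipy, OpenCV 4.12 (cv2) and the standard library are available. Lean on these libraries where they do the work, as an engineer would, in place of code of your own. Each camera call takes 0.05 s, during which the arm holds its last target. There are 200 camera calls.

## Working session

There is one attempt and no reset: what is moved stays moved. The work goes in short steps, Python scripts to look and compute and a shell command to move; the robot and the scene stay as the last step left them, time stands still between calls to the robot, and variables do not carry over. Pictures are saved under pics/ and viewed, at most 10 in all, crops included, and the job is handed in when it is done.

```bash
mkdir -p pics; cat > h.py <<'E'
import numpy as np, cv2
from scipy.spatial.transform import Rotation as R
from station import ctrl
def snap(name,fn=None):
    d=ctrl.get_image(name)
    if fn: cv2.imwrite('pics/'+fn,d['image'][:,:,::-1]); np.save('pics/'+fn+'.npy',d,allow_pickle=True)
    return d
def load(fn): return np.load('pics/'+fn+'.npy',allow_pickle=True).item()
def rot(d):
    a=np.array(d['attitude'],float)
    return a if a.shape==(3,3) else (R.from_rotvec(a).as_matrix() if a.size==3 else R.from_quat(a).as_matrix())
def f(d): return 200/np.tan(np.radians(d['fovy'])/2)
def K(d): return np.array([[f(d),0,d['cx']],[0,f(d),d['cy']],[0,0,1.]])
def ray(d,uv):
    p=cv2.undistortPoints(np.array(uv,float).reshape(-1,1,2),K(d),np.array([d['k1'],0,0,0.]))[:,0]
    return (rot(d)@np.c_[p[:,0],-p[:,1],-np.ones(len(p))].T).T
def plane(d,uv,n,p0):
    r=ray(d,uv);o=np.array(d['xyz']);n=np.array(n,float)
    return o+r*(((np.array(p0)-o)@n)/(r@n))[:,None]
def onz(d,uv,z): return plane(d,uv,[0,0,1],[0,0,z])
def proj(d,P):
    c=(rot(d).T@(np.atleast_2d(P)-np.array(d['xyz'])).T).T
    c=np.c_[c[:,0],-c[:,1],-c[:,2]]
    return cv2.projectPoints(c,np.zeros(3),np.zeros(3),K(d),np.array([d['k1'],0,0,0.]))[0][:,0]
def tri(ds,uvs):
    A=np.zeros((3,3));b=np.zeros(3)
    for d,uv in zip(ds,uvs):
        r=ray(d,[uv])[0];r/=np.linalg.norm(r);M=np.eye(3)-np.outer(r,r);A+=M;b+=M@np.array(d['xyz'])
    return np.linalg.solve(A,b)
E
python3 - <<'E'
from h import *
o=ctrl.get_obs();print({k:np.round(v,3) for k,v in o.items()})
for n in ['scene','side','wrist']:
    d=snap(n,n+'1.png');print(n,{k:v for k,v in d.items() if k!='image'})
im=np.hstack([cv2.resize(cv2.imread(f'pics/{n}1.png'),(640,400)) for n in ['scene']])
E
```

```text
{'t': np.float64(0.0), 'q': array([ 1.196,  0.053,  1.614, -0.   ,  1.476, -0.119]), 'dq': array([ 0.001,  0.   , -0.001,  0.001,  0.   ,  0.002]), 'effort': array([-1.0000e-03, -3.9368e+01, -3.7018e+01, -0.0000e+00,  7.0000e-03,
        0.0000e+00]), 'tool_pos': array([0.158, 0.604, 0.23 ]), 'tool_rot': array([-4.010e-01, -3.115e+00,  3.000e-03]), 'contact_force': array([0.444, 0.101, 0.554]), 'wrist_torque': array([0.003, 0.026, 0.022]), 'grip_force': np.float64(0.0), 'opening': np.float64(0.086)}
scene {'fovy': 56.94561740456336, 'cx': 324.23438297460456, 'cy': 196.1205085999479, 'k1': -0.06702086522931955, 'xyz': array([ 0.08536404, -0.5114547 ,  0.67647569]), 'attitude': array([ 0.78825876, -0.27220091, -0.66198233])}
side {'fovy': 52.39472458476166, 'cx': 316.98704662280824, 'cy': 202.24072870250936, 'k1': -0.08535974286523348, 'xyz': array([0.32320405, 0.91175528, 0.90962648]), 'attitude': array([ 0.12411849, -1.21465831, -2.71388749])}
wrist {'fovy': 69.92929215277265, 'cx': 315.7385811660222, 'cy': 200.76249166113996, 'k1': -0.04882524989669146, 'xyz': array([0.09088736, 0.62133852, 0.3721948 ]), 'attitude': array([-0.23878468, -0.1819555 ,  1.30600223])}
```

View pics/scene1.png

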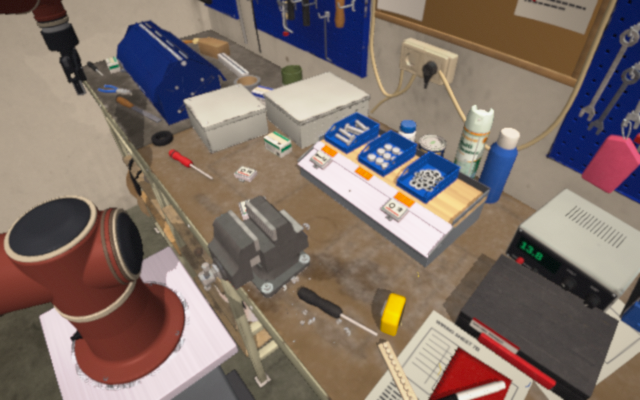

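View pics/side1.png

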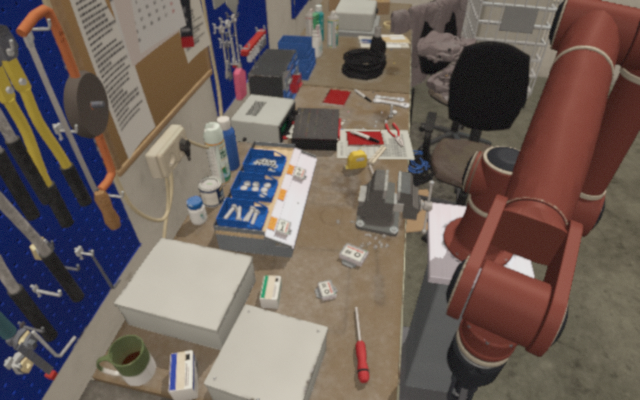

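Scene: rail face is white with three orange clips, the middle one at (363,173); one loose label at (245,173). Side: two loose labels, at (352,254) and (326,290), and the vise at (388,200). I'll locate both and enlarge crops.

```bash
python3 - <<'E'
from h import *
s=load('scene1.png');d=load('side1.png')
print(onz(s,[(245,172)],.014),onz(d,[(352,254),(326,290)],.014))
print('rail corners side/scene',onz(s,[(428,262),(300,165)],0.045), onz(d,[(282,248)],.045),)
print('clip',tri([s,d],[(363,173),(290,203)]), tri([s,d],[(330,150),(283,228)]))
a=cv2.resize(d['image'][235:310,255:385,::-1],(780,450),interpolation=cv2.INTER_CUBIC)
cv2.imwrite('pics/c1.png',a)
a=cv2.resize(d['image'][140:265,210:330,::-1],None,fx=4.8,fy=4.8,interpolation=cv2.INTER_CUBIC)
b=cv2.resize(s['image'][120:270,290:500,::-1],None,fx=3.8,fy=3.8,interpolation=cv2.INTER_CUBIC)
cv2.imwrite('pics/c2.png',b)
E
```

```text
[[0.42509874 0.26069997 0.014     ]] [[0.37397146 0.12995915 0.014     ]
 [0.42679073 0.26835377 0.014     ]]
rail corners side/scene [[ 0.5463693  -0.28749402  0.045     ]
 [ 0.54063451  0.15069559  0.045     ]] [[0.57075066 0.16991446 0.045     ]]
clip [ 0.60341697 -0.01037721  0.06853956] [0.59558085 0.11004099 0.0780491 ]
```

View pics/c1.png

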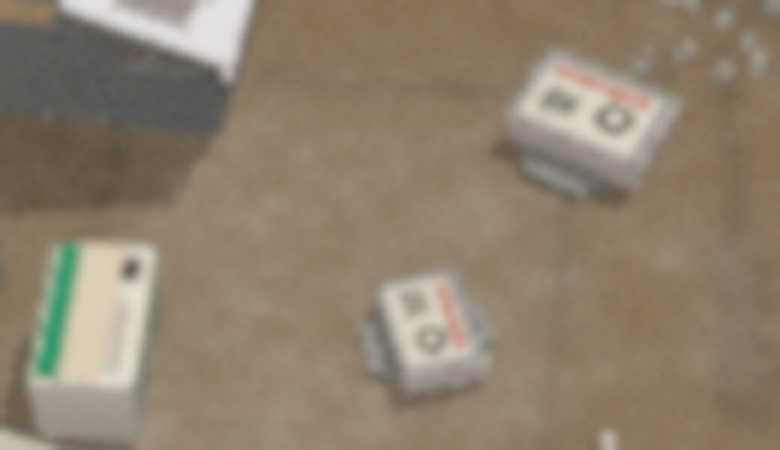

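View pics/c2.png

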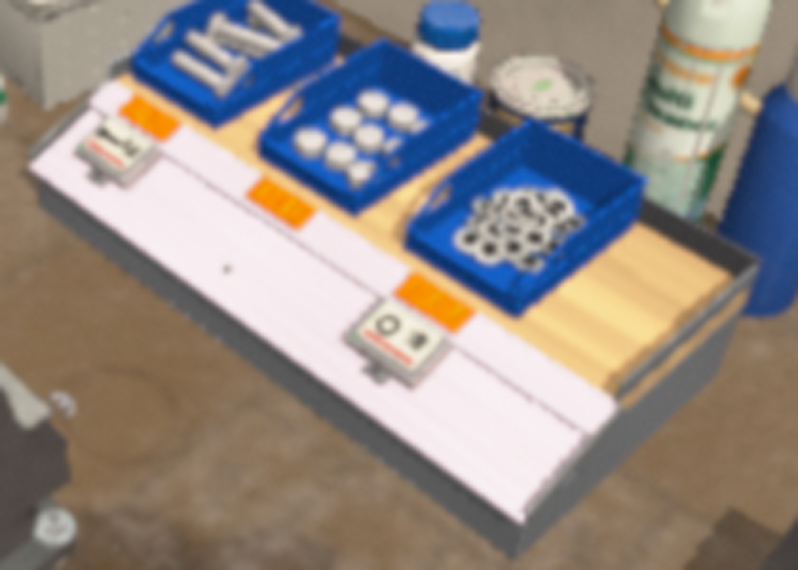

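c1: the smaller label at crop (435,330) has its tongue on the left side, pointing towards +x in the world. The larger one, at (590,120), is the decoy. c2: the empty middle clip is at crop (282,203), between two fitted labels.

```bash
python3 - <<'E'
from h import *
s=load('scene1.png');d=load('side1.png');w=load('wrist1.png')
c=np.array([(380,290),(455,270),(489,352),(402,377)])/6+[255,235]
P=onz(d,c,.014);print(P,P.mean(0)); print(np.linalg.norm(P-np.roll(P,-1,0),axis=1))
o=ctrl.get_obs();T=R.from_rotvec(o['tool_rot']).as_matrix();print('tool',T.round(3))
print('cam in tool',T.T@(np.array(w['xyz'])-o['tool_pos']),(T.T@rot(w)).round(3))
# target: tool z down, tool x = ? label x axis from long edges
v=(P[0]+P[3]-P[1]-P[2]);v[2]=0;v/=np.linalg.norm(v);print('label yaw deg',np.degrees(np.arctan2(v[1],v[0])))
print('vise', tri([s,d],[(252,203),(380,172)]),onz(s,[(212,262),(300,287)],0),onz(d,[(362,230),(420,200)],0.))
E
```

```text
[[0.4509653  0.25033865 0.014     ]
 [0.41940295 0.23322097 0.014     ]
 [0.39738831 0.27511181 0.014     ]
 [0.43290682 0.29496393 0.014     ]] [0.42516585 0.26340884 0.014     ]
[0.03590539 0.04732322 0.04068994 0.04814067]
tool [[-0.967  0.253 -0.001]
 [ 0.253  0.967 -0.001]
 [ 0.    -0.002 -1.   ]]
cam in tool [ 0.06925351 -0.00062741 -0.14184387] [[-0.     0.961  0.276]
 [ 1.     0.     0.   ]
 [ 0.     0.276 -0.961]]
label yaw deg 28.86016238486726
vise [ 0.30968261 -0.03431826  0.19092534] [[ 0.20619585  0.04653215  0.        ]
 [ 0.3201131  -0.13572165  0.        ]] [[ 0.35604312  0.01415454  0.        ]
 [ 0.17661552 -0.16163385  0.        ]]
```

```bash
python3 -m handwheel '[{"gripper":-1,"offset":[-45,-34,0],"rotation":[0,0,-0.1]},{"gripper":-1,"offset":[-90,-68,0],"rotation":[0,0,-0.2]},{"gripper":-1,"offset":[-135,-102,0],"rotation":[0,0,-0.3]},{"gripper":-1,"offset":[-180,-136,0],"rotation":[0,0,-0.4]},{"gripper":-1,"offset":[-225,-170,10],"rotation":[0,0,-0.5]},{"gripper":-1,"offset":[-270,-204,40],"rotation":[0,0,-0.6]},{"gripper":-1,"offset":[-310,-236,70],"rotation":[0,0,-0.7]},{"gripper":-1,"offset":[-344,-262,100],"rotation":[0,0,-0.76]}]'
python3 - <<'E'
from h import *
import time
d=snap('wrist','w2.png');s=snap('scene','s2.png')
print(ctrl.get_obs()['tool_pos'],ctrl.get_obs()['q'])
E
```

```text
t: 1.15
tool_pos: [0.4254, 0.2623, 0.1303]
tool_rot: [-0.785, 3.041, 0.0]
contact_force: [0.1, -0.4, 0.3]
opening: 0.0853
grip_force: 0.0
[0.42388614 0.26024303 0.12698626] [ 4.01444760e-01 -1.63848729e-01  1.99984530e+00 -1.03564461e-03
  1.31298836e+00 -1.66894924e+00]
```

View pics/w2.png

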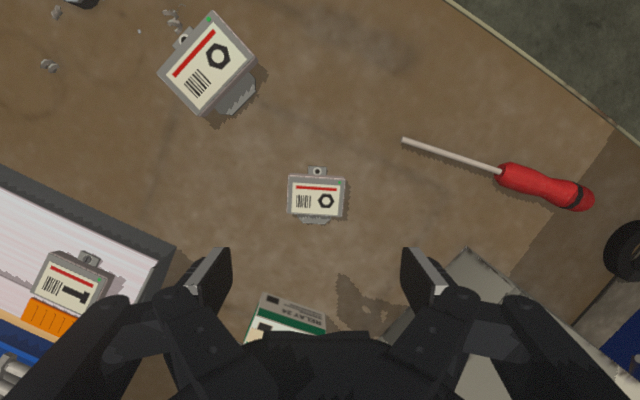

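The small label (hexagon nut) is centred in the wrist view, spanning (288–345, 175–216). Its lug is at (317,171) at the top and its tongue at the bottom, so the tool is nearly aligned with it.

```bash
python3 - <<'E'
from h import *
d=load('w2.png');im=d['image']
hsv=cv2.cvtColor(im,cv2.COLOR_RGB2HSV)
x0,y0=275,160;c=hsv[y0:235,x0:360]
# housing+screen: not brown (low sat) or bright
m=((c[:,:,2]>150)).astype(np.uint8)
m=cv2.morphologyEx(m,cv2.MORPH_CLOSE,np.ones((7,7)))
cs=max(cv2.findContours(m,0,2)[0],key=cv2.contourArea)
print('bright rect',cv2.minAreaRect(cs+np.array([x0,y0])))
m=((c[:,:,1]<60)&(c[:,:,2]>95)).astype(np.uint8);m=cv2.morphologyEx(m,cv2.MORPH_CLOSE,np.ones((5,5)))
for r in m[::2]: print(''.join('#' if v else '.' for v in r[::2]))
o=ctrl.get_obs();T=R.from_rotvec(o['tool_rot']).as_matrix()
b=cv2.boxPoints(cv2.minAreaRect(cs+np.array([x0,y0])));P=onz(d,b,.014);print(P)
print('ctr',P.mean(0),'hole',onz(d,[(317,171.5)],.0035),'tool',o['tool_pos'])
for i in range(4):
    e=P[(i+1)%4]-P[i];print(np.linalg.norm(e),np.degrees(np.arctan2(e[1],e[0])))
print('toolx deg',np.degrees(np.arctan2(T[1,0],T[0,0])), 'd in tool', T.T@(P.mean(0)-o['tool_pos']),'hole',T.T@(onz(d,[(317,171.5)],.0035)[0]-o['tool_pos']))
E
```

```text
bright rect ((314.9010009765625, 190.49009704589844), (55.622581481933594, 47.36376953125), 5.710593223571777)
...........................................
...........................................
...........................................
.................########..................
.................#########.................
.................#########.................
.................#########.................
.......###################.................
.......###########################.........
.......############################........
.......#############################.......
.......#############################.......
......##############################.......
......##############################.......
......##############################.......
......#############################........
......#############################........
......#############################........
......#############################........
......#############################........
......#############################........
......#############################........
......###############
[... 520 characters left out ...]
..............................
...........................................
...........................................
...........................................
[[0.45296135 0.24298972 0.014     ]
 [0.41090346 0.22612726 0.014     ]
 [0.3909625  0.27264892 0.014     ]
 [0.43230189 0.2918152  0.014     ]]
ctr [0.4217823  0.25839528 0.014     ] hole [[0.4063944 0.2521211 0.0035   ]] tool [0.42388614 0.26024303 0.12698626]
0.04531234080888496 -158.1524488881703
0.05061528464184454 113.20182120239681
0.045566335687696996 24.873964423888303
0.05301642295019655 -67.06538522156663
toolx deg -151.35987848385915 d in tool [ 0.00188971 -0.00058276  0.11300365] hole [0.01832339 0.00128912 0.12362595]
```

```bash
python3 - <<'E'
from h import *
d=load('w2.png');im=d['image']
hsv=cv2.cvtColor(im,cv2.COLOR_RGB2HSV)
x0,y0=275,160;c=hsv[y0:235,x0:360]
o=ctrl.get_obs();T=R.from_rotvec(o['tool_rot']).as_matrix();p=np.array(o['tool_pos'])
for nm,m,z in [('red',((c[:,:,0]<8)|(c[:,:,0]>170))&(c[:,:,1]>110),.014),('screen',(c[:,:,2]>195),.014),('house',(c[:,:,1]<60)&(c[:,:,2]>120),.014)]:
    m=m.astype(np.uint8)
    if nm!='red': m=cv2.morphologyEx(cv2.morphologyEx(m,cv2.MORPH_CLOSE,np.ones((9,9))),cv2.MORPH_OPEN,np.ones((19,19) if nm=='house' else (5,5)))
    cs=max(cv2.findContours(m,0,2)[0],key=cv2.contourArea)+np.array([x0,y0])
    r=cv2.minAreaRect(cs.astype(np.float32));P=onz(d,cv2.boxPoints(r),z);print(nm,r)
    print((T.T@(P-p).T).T.round(4)[:,:2].tolist(),(T.T@(P.mean(0)-p)).round(4))
    E=[P[(i+1)%4]-P[i] for i in range(4)];print([(round(np.linalg.norm(e),4),round(np.degrees(np.arctan2(e[1],e[0])),1)) for e in E])
E
```

```text
red ((316.0, 188.00001525878906), (40.17747497558594, 2.6607601642608643), 3.814074993133545)
[[0.0047, -0.0183], [0.0072, -0.0181], [0.0049, 0.0191], [0.0024, 0.019]] [0.0048 0.0004 0.113 ]
[(np.float64(0.0025), np.float64(-155.8)), (np.float64(0.0372), np.float64(115.0)), (np.float64(0.0025), np.float64(26.3)), (np.float64(0.0373), np.float64(-65.0))]
screen ((315.51751708984375, 198.7198486328125), (44.7876091003418, 28.19498634338379), 3.5763344764709473)
[[-0.0182, -0.022], [0.0092, -0.0199], [0.0068, 0.0215], [-0.0207, 0.0205]] [-0.0057  0.      0.1129]
[(np.float64(0.0274), np.float64(-155.7)), (np.float64(0.0414), np.float64(115.3)), (np.float64(0.0275), np.float64(26.7)), (np.float64(0.0426), np.float64(-64.8))]
house ((315.0, 197.5), (49.0, 56.0), 90.0)
[[0.0188, -0.0262], [0.019, 0.025], [-0.0286, 0.0265], [-0.0289, -0.0273]] [-0.0049 -0.0005  0.113 ]
[(np.float64(0.0512), np.float64(119.0)), (np.float64(0.0477), np.float64(30.5)), (np.float64(0.0538), np.float64(-61.0)), (np.float64(0.0477), np.float64(-152.6))]
```

```bash
python3 -m handwheel '[{"gripper":-0.6,"offset":[0,0,10],"rotation":[0,0,0.03]},{"gripper":-0.6,"offset":[-3,0,25],"rotation":[0,0,0.06]},{"gripper":-0.6,"offset":[-3,0,40],"rotation":[0,0,0.06]},{"gripper":-0.6,"offset":[-3,0,55],"rotation":[0,0,0.06]},{"gripper":-0.6,"offset":[-3,0,70],"rotation":[0,0,0.06]},{"gripper":-0.6,"offset":[-3,0,75],"rotation":[0,0,0.06]},{"gripper":-0.6,"offset":[-3,0,75],"rotation":[0,0,0.06]},{"gripper":-0.6,"offset":[-3,0,75],"rotation":[0,0,0.06]}]' 60
python3 - <<'E'
from h import *
o=ctrl.get_obs();print(o['tool_pos'],o['tool_rot'],o['opening'])
d=snap('wrist','w3.png');o=ctrl.get_obs();p=np.array(o['tool_pos']);T=R.from_rotvec(o['tool_rot']).as_matrix()
print(p,o['tool_rot'],T.T@(np.array(d['xyz'])-p))
im=d['image'].copy()
hsv=cv2.cvtColor(im,cv2.COLOR_RGB2HSV);c=hsv
m=(((c[:,:,0]<8)|(c[:,:,0]>170))&(c[:,:,1]>110)).astype(np.uint8)
for cs in cv2.findContours(m,0,2)[0]:
    r=cv2.minAreaRect(cs)
    if max(r[1])>25 and min(r[1])<12:
        P=onz(d,cv2.boxPoints(r),.014);print(r,(T.T@(P-p).T).T.round(4)[:,:2].tolist(),(T.T@(P.mean(0)-p)).round(4))
E
```

```text
t: 2.25
tool_pos: [0.4278, 0.2658, 0.0569]
tool_rot: [-0.692, 3.063, 0.0]
contact_force: [1.1, -0.8, -0.1]
opening: 0.0684
grip_force: 0.0
[0.42778245 0.26577334 0.05691393] [-6.91677001e-01  3.06332191e+00  3.33266844e-04] 0.06835257686864595
[0.4278849  0.26579412 0.05707455] [-6.91564521e-01  3.06303491e+00  3.99955715e-04] [ 0.06980125 -0.0008262  -0.14189531]
((312.4927062988281, 207.85699462890625), (55.04975509643555, 3.4074532985687256), 1.1691393852233887) [[0.011, -0.0218], [0.0134, -0.0217], [0.0126, 0.0156], [0.0102, 0.0156]] [ 0.0118 -0.0031  0.0431]
((126.22528839111328, 32.0240592956543), (7.158312797546387, 83.23389434814453), 35.45547866821289) [[0.1043, -0.1339], [0.1403, -0.0984], [0.138, -0.0952], [0.1018, -0.1305]] [ 0.1211 -0.1145  0.0429]
```

View pics/w3.png

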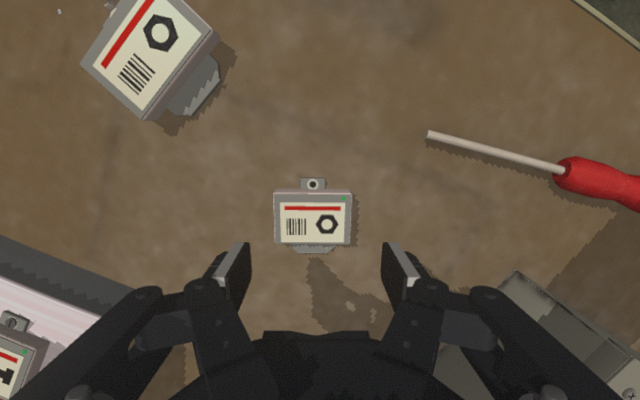

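Wrist view: hole at (312,184), screen at (279–347, 203–243), shoulder edge of the top face at about row 245. The tool sits about 10 mm too far towards the lip side and 3 mm off in y.

```bash
python3 - <<'E'
from h import *
d=load('w3.png');o=ctrl.get_obs();p=np.array(o['tool_pos']);T=R.from_rotvec(o['tool_rot']).as_matrix()
L=lambda uv,z:(T.T@(onz(d,[uv],z)[0]-p)*1000).round(1)
print('hole',L((312.5,184.3),.0035))
print('screen l r t b',L((279,223),.014),L((347,223),.014),L((313,203),.014),L((313,243),.014))
print('house l r t b',L((274.5,225),.014),L((350.5,225),.014),L((313,193),.014),L((313,246),.014))
print('tongue',L((313,253),.0035))
E
```

```text
hole [25.8 -3.1 53.5]
screen l r t b [  0.9 -26.2  43.1] [ 0.9 20.7 43.1] [15.2 -2.7 43.1] [-14.1  -2.8  43.1]
house l r t b [ -0.6 -29.3  43.1] [-0.6 23.1 43.1] [22.2 -2.7 43. ] [-16.4  -2.8  43.1]
tongue [-27.1  -2.9  53.6]
```

```bash
python3 -m handwheel '[{"gripper":-0.6,"offset":[5,-3,0],"rotation":[0,0,0.02]},{"gripper":-0.6,"offset":[5,-3,10],"rotation":[0,0,0.02]},{"gripper":-0.6,"offset":[5,-3,22],"rotation":[0,0,0.02]},{"gripper":-0.6,"offset":[5,-3,34],"rotation":[0,0,0.02]},{"gripper":-0.6,"offset":[5,-3,44],"rotation":[0,0,0.02]},{"gripper":-0.6,"offset":[5,-3,50],"rotation":[0,0,0.02]},{"gripper":-0.6,"offset":[5,-3,50],"rotation":[0,0,0.02]},{"gripper":-0.6,"offset":[5,-3,50],"rotation":[0,0,0.02]}]'
python3 - <<'E'
from h import *
d=snap('wrist','w4.png');o=ctrl.get_obs();print(o['tool_pos'],o['contact_force'])
E
```

```text
t: 3.3
tool_pos: [0.4244, 0.2609, 0.0067]
tool_rot: [-0.661, 3.071, 0.0]
contact_force: [0.3, 0.8, 0.3]
opening: 0.0682
grip_force: 0.0
[0.42449526 0.26094534 0.00682155] [ 0.54825517 -0.64348872 -1.02422556]
```

View pics/w4.png

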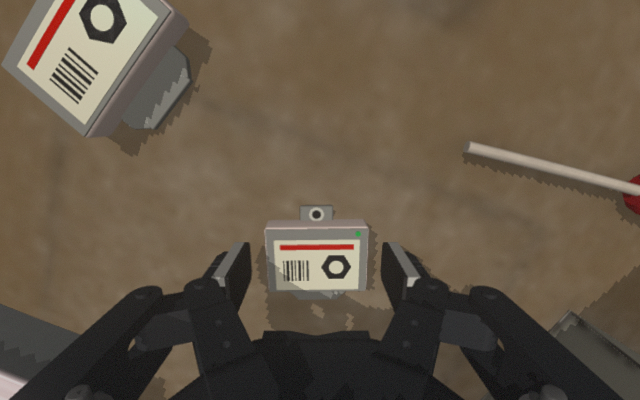

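The fingers straddle the label evenly: pads at x≈247 and 385, label at 265–369. I'll narrow the opening and feel for the bench.

```bash
python3 -m handwheel '[{"gripper":-0.41,"offset":[0,0,0],"rotation":[0,0,0]},{"gripper":-0.41,"offset":[0,0,0],"rotation":[0,0,0]},{"gripper":-0.41,"offset":[0,0,2],"rotation":[0,0,0]},{"gripper":-0.41,"offset":[0,0,4],"rotation":[0,0,0]},{"gripper":-0.41,"offset":[0,0,5],"rotation":[0,0,0]},{"gripper":-0.41,"offset":[0,0,6],"rotation":[0,0,0]},{"gripper":-0.41,"offset":[0,0,6],"rotation":[0,0,0]},{"gripper":-0.41,"offset":[0,0,6],"rotation":[0,0,0]}]'
python3 -m handwheel '[{"gripper":-0.41,"offset":[0,0,1],"rotation":[0,0,0]},{"gripper":-0.41,"offset":[0,0,1],"rotation":[0,0,0]},{"gripper":-0.41,"offset":[0,0,2],"rotation":[0,0,0]},{"gripper":-0.41,"offset":[0,0,2],"rotation":[0,0,0]},{"gripper":-0.41,"offset":[0,0,3],"rotation":[0,0,0]},{"gripper":-0.41,"offset":[0,0,3],"rotation":[0,0,0]},{"gripper":-0.41,"offset":[0,0,3],"rotation":[0,0,0]},{"gripper":-0.41,"offset":[0,0,3],"rotation":[0,0,0]}]'
```

```text
t: 4.35
tool_pos: [0.4241, 0.2607, 0.0003]
tool_rot: [-0.661, 3.071, -0.0]
contact_force: [-0.5, 0.2, 0.4]
opening: 0.0605
grip_force: 0.0
t: 5.35
tool_pos: [0.4241, 0.2607, -0.0027]
tool_rot: [-0.661, 3.071, 0.0]
contact_force: [0.4, -0.2, -0.1]
opening: 0.0604
grip_force: 0.0
```

```bash
python3 -m handwheel '[{"gripper":-0.41,"offset":[0,0,1],"rotation":[0,0,0]},{"gripper":-0.41,"offset":[0,0,1],"rotation":[0,0,0]},{"gripper":-0.41,"offset":[0,0,1],"rotation":[0,0,0]},{"gripper":-0.41,"offset":[0,0,1],"rotation":[0,0,0]},{"gripper":-0.41,"offset":[0,0,2],"rotation":[0,0,0]},{"gripper":-0.41,"offset":[0,0,2],"rotation":[0,0,0]},{"gripper":-0.41,"offset":[0,0,2],"rotation":[0,0,0]},{"gripper":-0.41,"offset":[0,0,2],"rotation":[0,0,0]}]'
```

```text
t: 6.35
tool_pos: [0.4241, 0.2607, -0.0047]
tool_rot: [-0.661, 3.071, -0.0]
contact_force: [-0.5, -0.5, -0.2]
opening: 0.0601
grip_force: 0.0
```

```bash
python3 -m handwheel '[{"gripper":0.2,"offset":[0,0,0],"rotation":[0,0,0]},{"gripper":0.2,"offset":[0,0,0],"rotation":[0,0,0]},{"gripper":0.2,"offset":[0,0,0],"rotation":[0,0,0]},{"gripper":0.2,"offset":[0,0,0],"rotation":[0,0,0]},{"gripper":0.2,"offset":[0,0,0],"rotation":[0,0,0]},{"gripper":0.2,"offset":[0,0,0],"rotation":[0,0,0]},{"gripper":0.2,"offset":[0,0,0],"rotation":[0,0,0]},{"gripper":0.2,"offset":[0,0,0],"rotation":[0,0,0]}]' 70
python3 - <<'E'
from h import *
d=snap('wrist','w5.png');o=ctrl.get_obs();p=np.array(o['tool_pos']);T=R.from_rotvec(o['tool_rot']).as_matrix();print(p)
c=cv2.cvtColor(d['image'],cv2.COLOR_RGB2HSV)
m=(((c[:,:,0]<8)|(c[:,:,0]>170))&(c[:,:,1]>110)).astype(np.uint8)
for cs in cv2.findContours(m,0,2)[0]:
    r=cv2.minAreaRect(cs)
    if max(r[1])>25 and 150<r[0][0]<450 and r[0][1]>200:
        P=onz(d,cv2.boxPoints(r),.014);print(r,(T.T@(P-p).T).T.round(4).tolist())
# rail face in the first scene pictures: line candidates by world estimate
E
```

```text
t: 7.35
tool_pos: [0.4252, 0.2612, -0.0033]
tool_rot: [-0.661, 3.069, 0.001]
contact_force: [-1.1, -0.6, 6.7]
opening: 0.0523
grip_force: 77.0
[ 0.42515917  0.26121872 -0.00327018]
((316.0, 255.5), (5.0, 78.0), 90.0) [[0.0079, -0.0195, -0.0173], [0.0079, 0.018, -0.0173], [0.0052, 0.0181, -0.0173], [0.0052, -0.0196, -0.0173]]
```

Label held: opening 52 mm, grip 77 N, origin about 2 mm ahead of the TCP, tips level with the underside. I'll lift it and compute the move to a viewing pose over the bay.

```bash
python3 -m handwheel '[{"gripper":0.2,"offset":[0,0,-10],"rotation":[0,0,0]},{"gripper":0.2,"offset":[0,0,-30],"rotation":[0,0,0]},{"gripper":0.2,"offset":[0,0,-60],"rotation":[0,0,0]},{"gripper":0.2,"offset":[0,0,-100],"rotation":[0,0,0]},{"gripper":0.2,"offset":[0,0,-140],"rotation":[0,0,0]},{"gripper":0.2,"offset":[0,0,-180],"rotation":[0,0,0]},{"gripper":0.2,"offset":[0,0,-180],"rotation":[0,0,0]},{"gripper":0.2,"offset":[0,0,-180],"rotation":[0,0,0]}]'
cat > bay.py <<'E'
from h import *
def frame(O,yaw,pitch=20):
    a=np.radians(pitch);B=np.array([[np.cos(a),0,-np.sin(a)],[0,1,0],[np.sin(a),0,np.cos(a)]])
    return R.from_euler('z',yaw,degrees=True).as_matrix()@B, np.array(O)
# tool axes in bay: x=-bx, y=by, z=-bz
def move(O,yaw,tcp_bay_mm):
    B,O=frame(O,yaw);Tt=B@np.diag([-1,1,-1.]);pt=O+B@(np.array(tcp_bay_mm)/1000)
    o=ctrl.get_obs();T=R.from_rotvec(o['tool_rot']).as_matrix();p=np.array(o['tool_pos'])
    print('offset',(T.T@(pt-p)*1000).round(1),'rotvec',R.from_matrix(T.T@Tt).as_rotvec().round(4),'target',pt.round(4))
E
python3 - <<'E'
from bay import *
move([.602,-.010,.066],0.75,[-50,0,60])
print(ctrl.get_obs()['tool_pos'])
E
```

```text
t: 8.4
tool_pos: [0.4235, 0.2605, 0.1747]
tool_rot: [0.661, -3.07, 0.0]
contact_force: [-0.1, -1.0, -0.5]
opening: 0.0522
grip_force: 73.4
offset [  10.5 -293.    69.4] rotvec [ 0.0715 -0.3451  0.4069] target [ 0.5345 -0.0109  0.1053]
[0.42353231 0.26048636 0.1746521 ]
```

```bash
python3 -m handwheel '[{"gripper":0.2,"offset":[2,-40,0],"rotation":[0.01,-0.045,0.055]},{"gripper":0.2,"offset":[4,-85,0],"rotation":[0.02,-0.095,0.11]},{"gripper":0.2,"offset":[6,-130,0],"rotation":[0.03,-0.145,0.17]},{"gripper":0.2,"offset":[8,-175,0],"rotation":[0.04,-0.195,0.23]},{"gripper":0.2,"offset":[9,-220,10],"rotation":[0.05,-0.245,0.29]},{"gripper":0.2,"offset":[10,-260,35],"rotation":[0.06,-0.295,0.35]},{"gripper":0.2,"offset":[10,-293,60],"rotation":[0.0715,-0.345,0.407]},{"gripper":0.2,"offset":[10,-293,69],"rotation":[0.0715,-0.345,0.407]}]'
python3 - <<'E'
from h import *
snap('scene','s6a.png');d=snap('wrist','w6.png');snap('side','d6.png');o=ctrl.get_obs();print(o['tool_pos'],o['tool_rot'],o['q'],d['xyz'],d['attitude'])
E
```

```text
t: 9.4
tool_pos: [0.5326, -0.0114, 0.1015]
tool_rot: [-0.014, 2.799, 0.005]
contact_force: [-0.4, -0.2, -0.3]
opening: 0.0525
grip_force: 73.4
[ 0.5345162  -0.00965602  0.10488082] [-0.01910131  2.79473331  0.00519676] [-0.1953076  -0.27709071  2.16369934  0.09051468  0.91738242 -1.8225716 ] [ 0.41935611 -0.01273443  0.21177199] [-0.48249632 -0.49158075  1.52596791]
```

View pics/w6.png

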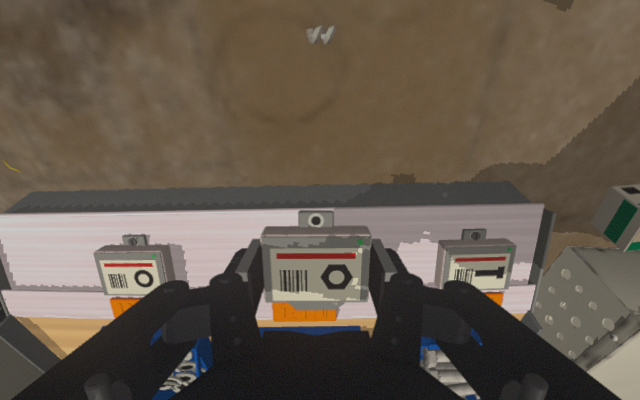

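Wrist view: held label's red bar at (316,255). Fitted labels' bars are at about (130,265) and (480,262), the middle orange clip is below the held label at (305,312), and the rail's lower edge is near row 207. I'll use the two fitted labels as datums.

```bash
python3 - <<'E'
from bay import *
d=load('w6.png');c=cv2.cvtColor(d['image'],cv2.COLOR_RGB2HSV)
o=ctrl.get_obs();p=np.array(o['tool_pos']);T=R.from_rotvec(o['tool_rot']).as_matrix()
m=(((c[:,:,0]<8)|(c[:,:,0]>170))&(c[:,:,1]>110)).astype(np.uint8)
C=[]
for cs in cv2.findContours(m,0,2)[0]:
    r=cv2.minAreaRect(cs)
    if max(r[1])>25 and 240<r[0][1]<280: 
        b=cs[:,0].astype(float);l=b[b[:,0]<b[:,0].min()+1.5].mean(0);q=b[b[:,0]>b[:,0].max()-1.5].mean(0)
        C.append((l,q));print(l,q,r)
C.sort(key=lambda t:t[0][0])
L,H,Rr=C
for z in (.066,.060,.072):
    B,O=frame([.602,-.010,z],0);n=B[:,2]
    P=plane(d,[L[0],L[1],Rr[0],Rr[1]],n,O+n*.014)
    a=(P[0]+P[1])/2;b=(P[2]+P[3])/2
    print(z,'sep',np.linalg.norm(a-b),'len',np.linalg.norm(P[0]-P[1]),np.linalg.norm(P[2]-P[3]),'yaw',np.degrees(np.arctan2(-(b-a)[0],(b-a)[1])),'mid',(a+b)/2, 'bayO',(a+b)/2+B@[.0275,0,-.014],'dz',(b-a)[2])
# rail lower edge: brightness step rows
for u in (60,220,420,520):
    col=c[185:225,u,2].astype(int);k=np.argmax(np.diff(col));print('edge',u,185.5+k,onz(d,[(u,185.5+k)],.045))
print('clip corners'); mo=((c[:,:,0]>8)&(c[:,:,0]<20)&(c[:,:,1]>180)&(c[:,:,2]>150)).astype(np.uint8)
for cs in cv2.findContours(mo,0,2)[0]:
    if cv2.contourArea(cs)>60: print(cv2.boundingRect(cs))
b=[H[0],H[1]];Pz=T@np.array([0,0,-.0173])
P=plane(d,b,T[:,2],p+Pz);print('held red in tool',(T.T@(P-p).T).T*1000)
E
```

```text
[104.33333333 265.        ] [151.33333333 264.66666667] ((127.99998474121094, 264.4999694824219), (2.999999523162842, 47.99999237060547), 90.0)
[455.5  259.75] [504.33333333 258.        ] ((480.0085144042969, 258.79974365234375), (3.541411876678467, 50.06528091430664), 88.36341857910156)
[277.  255.5] [354.66666667 256.        ] ((316.0, 255.5), (5.0, 78.0), 90.0)
0.066 sep 0.25833552887606287 len 0.036190447163810494 0.0369771138620815 yaw 1.4422757421383086 mid [ 0.57513338 -0.01958649  0.07111984] bayO [ 0.60576321 -0.01958649  0.0673697 ] dz -0.002366527655709119
0.06 sep 0.26618964458454564 len 0.03729073701090566 0.03810132055599645 yaw 1.4422757421382817 mid [ 0.57986944 -0.01979481  0.06684362] bayO [ 0.61049927 -0.01979481  0.06309348] dz -0.0024384766521020063
0.072 sep 0.25048141316758016 len 0.03509015731671529 0.03585290716816656 yaw 1.4422757421383365 mid [ 0.57039732 -0.01937817  0.07539605] bayO [ 0.60102715 -0.01937817  0.07164591] dz -0.0022945786593162043
edge 60 212.5 [[ 0.55176351 -0.20790877  0.045     ]]
edge 220 209.5 [[ 0.54728906 -0.08139054  0.045     ]]
edge 420 205.5 [[0.54216814 0.06531285 0.045     ]]
edge 520 203.5 [[0.53965438 0.14083397 0.045     ]]
clip corners
(273, 303, 63, 19)
(110, 299, 29, 19)
(486, 293, 17, 13)
held red in tool [[ 10.82442577 -19.72639078 -17.3       ]
 [ 10.47131078  16.87640292 -17.3       ]]
```

```bash
cat > meas.py <<'E'
from bay import *
def meas(fn,zl=-17.3):
    d=snap('wrist',fn);c=cv2.cvtColor(d['image'],cv2.COLOR_RGB2HSV)
    o=ctrl.get_obs();p=np.array(o['tool_pos']);T=R.from_rotvec(o['tool_rot']).as_matrix()
    print('cam in tool',(T.T@(np.array(d['xyz'])-p)*1000).round(1),'tcp',p.round(4),'t',o['t'])
    m=(((c[:,:,0]<8)|(c[:,:,0]>170))&(c[:,:,1]>110)).astype(np.uint8);C=[]
    for cs in cv2.findContours(m,0,2)[0]:
        r=cv2.minAreaRect(cs)
        if max(r[1])>25 and r[0][1]>150: 
            b=cs[:,0].astype(float);C.append((b[b[:,0]<b[:,0].min()+1.5].mean(0),b[b[:,0]>b[:,0].max()-1.5].mean(0)))
    C.sort(key=lambda t:t[0][0]);print([np.round(x,1).tolist() for x in C])
    if len(C)!=3: return
    L,H,Q=C
    yaw=1.5
    for i in range(5):
        B,O=frame([.604,-.02,.0662],yaw);n=B[:,2]
        P=plane(d,[*L,*Q],n,O+n*.014);a=(P[0]+P[1])/2;b=(P[2]+P[3])/2;v=b-a
        yaw=np.degrees(np.arctan2(-v[0],v[1]))
    O=(a+b)/2+B@[.0275,0,-.014]
    print('yaw',yaw,'sep',np.linalg.norm(v),'dz',v[2],'bayO',O)
    E=[]
    for u in (60,230,410,520):
        col=c[170:235,u,2].astype(int);k=np.argmax(np.diff(col));E.append(onz(d,[(u,170.5+k)],.045)[0])
    E=np.array(E);k=np.polyfit(E[:,1],E[:,0],1);print('edge yaw',np.degrees(np.arctan(-k[0])),'x at bay y',np.polyval(k,O[1]),'->bay x',np.polyval(k,O[1])+.0583,E[:,0].round(4))
    P=plane(d,H,T[:,2],p+T@np.array([0,0,zl/1000]));h=(P[0]+P[1])/2;u=P[1]-P[0]
    print('held red in tool',(T.T@(h-p)*1000).round(1),'held y in bay: angle',np.degrees(np.arctan2(-(B.T@u)[0],(B.T@u)[1])),'red centre in bay',(B.T@(h-O)*1000).round(1),'=> label origin',(B.T@(h-O)*1000+[8.5,0,-14]).round(1))
    print('tcp in bay',(B.T@(p-O)*1000).round(1),'tool rot err',R.from_matrix(T.T@B@np.diag([-1,1,-1.])).as_rotvec().round(4))
E
python3 -c "
from meas import *
meas('w7.png')"
```

```text
cam in tool [  70.6   -0.8 -141.1] tcp [ 0.5354 -0.0096  0.1062] t 9.6
[[[105.0, 258.0], [151.5, 258.5]], [[277.0, 255.5], [354.7, 256.0]], [[453.0, 254.0], [502.0, 252.5]]]
yaw 1.971462594676591 sep 0.2589711046579789 dz -3.4536525438111365e-06 bayO [ 0.60597551 -0.01960609  0.06692353]
edge yaw 1.9662596483779826 x at bay y 0.5450655872801122 ->bay x 0.6033655872801122 [0.5516 0.5469 0.5424 0.5395]
held red in tool [  8.1  -0.8 -17.3] held y in bay: angle -1.5503676390339005 red centre in bay [-60.6  11.9  78.2] => label origin [-52.1  11.9  64.2]
tcp in bay [-52.5  12.4  60.9] tool rot err [-0.0062  0.0001 -0.019 ]
```

```bash
python3 -m handwheel '[{"gripper":0.2,"offset":[-5,-4,0],"rotation":[-0.002,0,-0.006]},{"gripper":0.2,"offset":[-10,-8,8],"rotation":[-0.004,0,-0.012]},{"gripper":0.2,"offset":[-16,-12,18],"rotation":[-0.006,0,-0.019]},{"gripper":0.2,"offset":[-16,-12,28],"rotation":[-0.006,0,-0.019]},{"gripper":0.2,"offset":[-16,-12,38],"rotation":[-0.006,0,-0.019]},{"gripper":0.2,"offset":[-16,-12,48],"rotation":[-0.006,0,-0.019]},{"gripper":0.2,"offset":[-16,-12,52],"rotation":[-0.006,0,-0.019]},{"gripper":0.2,"offset":[-16,-12,52],"rotation":[-0.006,0,-0.019]}]'
python3 -c "
from meas import *
meas('w8.png')"
```

```text
t: 10.6
tool_pos: [0.5683, -0.0218, 0.0624]
tool_rot: [-0.046, 2.792, 0.008]
contact_force: [-0.5, -0.0, -1.1]
opening: 0.0525
grip_force: 73.5
cam in tool [  70.    -0.7 -141.6] tcp [ 0.5686 -0.022   0.0629] t 10.65
[[[55.8, 268.8], [117.5, 270.8]], [[277.0, 255.5], [354.7, 256.0]], [[519.7, 270.7], [581.7, 268.7]]]
yaw 1.8927508837141378 sep 0.2587727800991304 dz -3.807524106017035e-06 bayO [ 0.60596341 -0.01964721  0.06691847]
edge yaw 1.889927715104104 x at bay y 0.5449417987838325 ->bay x 0.6032417987838326 [0.5498 0.5466 0.5434 0.5413]
held red in tool [  7.   -0.6 -17.3] held y in bay: angle -0.4117540535297177 red centre in bay [-43.5  -1.7  26.4] => label origin [-35.   -1.7  12.4]
tcp in bay [-36.5  -1.1   9.1] tool rot err [-0.0004  0.0008  0.0002]
```

View pics/w8.png

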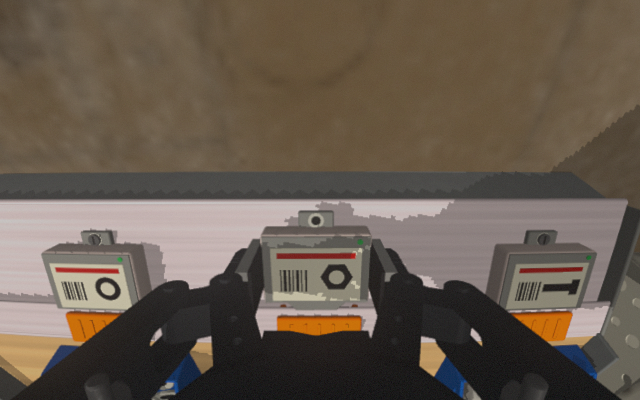

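The label is square to the rail, about 12 mm above the face and about 1.7 mm right of the clip's centre (clip 277–361, label 262–370). I'll correct y and lower it gently.

```bash
python3 -m handwheel '[{"gripper":0.2,"offset":[0,1.7,2],"rotation":[0,0,0]},{"gripper":0.2,"offset":[0,1.7,4],"rotation":[0,0,0]},{"gripper":0.2,"offset":[0,1.7,6],"rotation":[0,0,0]},{"gripper":0.2,"offset":[0,1.7,8],"rotation":[0,0,0]},{"gripper":0.2,"offset":[0,1.7,9],"rotation":[0,0,0]},{"gripper":0.2,"offset":[0,1.7,10],"rotation":[0,0,0]},{"gripper":0.2,"offset":[0,1.7,10],"rotation":[0,0,0]},{"gripper":0.2,"offset":[0,1.7,10],"rotation":[0,0,0]}]'
python3 -m handwheel '[{"gripper":0.2,"offset":[0,0,1],"rotation":[0,0,0]},{"gripper":0.2,"offset":[0,0,1],"rotation":[0,0,0]},{"gripper":0.2,"offset":[0,0,1],"rotation":[0,0,0]},{"gripper":0.2,"offset":[0,0,2],"rotation":[0,0,0]},{"gripper":0.2,"offset":[0,0,2],"rotation":[0,0,0]},{"gripper":0.2,"offset":[0,0,2],"rotation":[0,0,0]},{"gripper":0.2,"offset":[0,0,2],"rotation":[0,0,0]},{"gripper":0.2,"offset":[0,0,2],"rotation":[0,0,0]}]'
```

```text
t: 11.65
tool_pos: [0.5719, -0.0202, 0.0536]
tool_rot: [-0.046, 2.791, 0.007]
contact_force: [0.2, -0.3, -0.2]
opening: 0.0523
grip_force: 73.5
t: 12.65
tool_pos: [0.5726, -0.0201, 0.0517]
tool_rot: [-0.046, 2.791, 0.007]
contact_force: [-0.3, -0.6, -0.2]
opening: 0.0523
grip_force: 73.5
```

```bash
python3 -m handwheel '[{"gripper":0.2,"offset":[0,0,0.5],"rotation":[0,0,0]},{"gripper":0.2,"offset":[0,0,0.5],"rotation":[0,0,0]},{"gripper":0.2,"offset":[0,0,1],"rotation":[0,0,0]},{"gripper":0.2,"offset":[0,0,1],"rotation":[0,0,0]},{"gripper":0.2,"offset":[0,0,1.5],"rotation":[0,0,0]},{"gripper":0.2,"offset":[0,0,1.5],"rotation":[0,0,0]},{"gripper":0.2,"offset":[0,0,1.5],"rotation":[0,0,0]},{"gripper":0.2,"offset":[0,0,1.5],"rotation":[0,0,0]}]'
```

```text
t: 13.65
tool_pos: [0.573, -0.0201, 0.0506]
tool_rot: [-0.047, 2.792, 0.008]
contact_force: [-4.5, -0.2, 6.2]
opening: 0.0524
grip_force: 77.2
```

Contact with the face at about 7 N normal. Now I'll slide it up the slope.

```bash
python3 -m handwheel '[{"gripper":0.2,"offset":[-1,0,0],"rotation":[0,0,0]},{"gripper":0.2,"offset":[-2,0,0],"rotation":[0,0,0]},{"gripper":0.2,"offset":[-3,0,0],"rotation":[0,0,0]},{"gripper":0.2,"offset":[-4,0,0],"rotation":[0,0,0]},{"gripper":0.2,"offset":[-5,0,0],"rotation":[0,0,0]},{"gripper":0.2,"offset":[-6,0,0],"rotation":[0,0,0]},{"gripper":0.2,"offset":[-6,0,0],"rotation":[0,0,0]},{"gripper":0.2,"offset":[-6,0,0],"rotation":[0,0,0]}]'
python3 -c "
from meas import *
meas('w9.png');o=ctrl.get_obs();T=R.from_rotvec(o['tool_rot']);print(T.inv().apply(o['contact_force']),T.inv().apply(o['wrist_torque']))"
```

```text
t: 14.65
tool_pos: [0.5784, -0.0199, 0.0526]
tool_rot: [-0.047, 2.792, 0.008]
contact_force: [-6.4, 0.5, 5.9]
opening: 0.0524
grip_force: 77.7
cam in tool [  69.6   -0.7 -141.9] tcp [ 0.5784 -0.0199  0.0525] t 14.7
[[[29.7, 270.3], [96.3, 272.7]], [[277.3, 254.7], [354.7, 256.0]], [[536.3, 271.7], [602.5, 270.2]]]
yaw 2.021119343622519 sep 0.25878675395802647 dz -5.233642273075323e-06 bayO [ 0.60591757 -0.01963036  0.06690224]
edge yaw 2.0412310238845546 x at bay y 0.5450522167873525 ->bay x 0.6033522167873525 [0.55   0.5465 0.5435 0.5415]
held red in tool [  6.6  -0.6 -17.3] held y in bay: angle -1.1908589204113167 red centre in bay [-37.4   0.1  13.2] => label origin [-28.9   0.1  -0.8]
tcp in bay [-30.8   0.7  -4.1] tool rot err [-0.0011 -0.0003 -0.0016]
[ 3.71948169  0.31043329 -8.36048992] [-0.16188815  0.76155509 -0.12817461]
```

```bash
python3 -m handwheel '[{"gripper":0.2,"offset":[-1,0,0],"rotation":[0,0,0]},{"gripper":0.2,"offset":[-2,0,0],"rotation":[0,0,0]},{"gripper":0.2,"offset":[-3,0,0],"rotation":[0,0,0]},{"gripper":0.2,"offset":[-4,0,0],"rotation":[0,0,0]},{"gripper":0.2,"offset":[-5,0,0],"rotation":[0,0,0]},{"gripper":0.2,"offset":[-5,0,0],"rotation":[0,0,0]},{"gripper":0.2,"offset":[-5,0,0],"rotation":[0,0,0]},{"gripper":0.2,"offset":[-5,0,0],"rotation":[0,0,0]}]'
python3 -c "
from meas import *
o=ctrl.get_obs();T=R.from_rotvec(o['tool_rot']);print(T.inv().apply(o['contact_force']),T.inv().apply(o['wrist_torque']))"
```

```text
t: 15.7
tool_pos: [0.581, -0.0198, 0.0534]
tool_rot: [-0.048, 2.798, 0.008]
contact_force: [-17.2, -1.4, 14.1]
opening: 0.0523
grip_force: 81.2
[ 11.50379188  -0.77145764 -19.1322831 ] [ 0.02840421  2.01289518 -0.01518976]
```

```bash
python3 -m handwheel '[{"gripper":0.2,"offset":[0,0,-0.5],"rotation":[0,0,0]},{"gripper":0.2,"offset":[0,0,-1],"rotation":[0,0,0]},{"gripper":0.2,"offset":[0,0,-1.5],"rotation":[0,0,0]},{"gripper":0.2,"offset":[-1,0,-1.5],"rotation":[0,0,0]},{"gripper":0.2,"offset":[-2,0,-1.5],"rotation":[0,0,0]},{"gripper":0.2,"offset":[-2,0,-1.5],"rotation":[0,0,0]},{"gripper":0.2,"offset":[-2,0,-1.5],"rotation":[0,0,0]},{"gripper":0.2,"offset":[-2,0,-1.5],"rotation":[0,0,0]}]'
python3 -c "
from meas import *
meas('w10.png');o=ctrl.get_obs();T=R.from_rotvec(o['tool_rot']);print(T.inv().apply(o['contact_force']),T.inv().apply(o['wrist_torque']))"
```

```text
t: 16.7
tool_pos: [0.5844, -0.0195, 0.0557]
tool_rot: [-0.046, 2.792, 0.008]
contact_force: [-4.6, -0.3, -3.9]
opening: 0.052
grip_force: 73.3
cam in tool [  69.7   -0.7 -141.9] tcp [ 0.5844 -0.0195  0.0557] t 16.75
[[[27.3, 258.3], [93.7, 259.7]], [[277.3, 254.7], [354.7, 256.0]], [[537.5, 259.5], [604.5, 257.8]]]
yaw 1.9532662096283806 sep 0.2589728653519511 dz -3.653575700465761e-06 bayO [ 0.60601509 -0.01961783  0.06693774]
edge yaw 1.9737807272805457 x at bay y 0.5452063960865573 ->bay x 0.6035063960865573 [0.5498 0.5467 0.5438 0.5416]
held red in tool [  6.7  -0.6 -17.3] held y in bay: angle -1.148190772105736 red centre in bay [-30.8   0.2  14.1] => label origin [-22.3   0.2   0.1]
tcp in bay [-24.1   0.8  -3.2] tool rot err [-0.0004 -0.0002 -0.0009]
[ 5.59300289 -0.11553978  2.20631373] [8.71512523e-05 1.14945811e+00 2.96317751e-02]
```

```bash
cat > ang.py <<'E'
from bay import *
import sys
d=load(sys.argv[1]);g=d['image'].astype(float);o=ctrl.get_obs();T=R.from_rotvec(o['tool_rot']).as_matrix();p=np.array(o['tool_pos'])
def bar(u0,u1,v0,v1):
    w=np.clip(g[v0:v1,u0:u1,0]-g[v0:v1,u0:u1,1]-30,0,None);v=(w*np.arange(v0,v1)[:,None]).sum(0)/w.sum(0);u=np.arange(u0,u1)
    k=np.polyfit(u,v,1);return [(u0,np.polyval(k,u0)),(u1,np.polyval(k,u1))]
b=bar(281,351,249,262);P=plane(d,b,T[:,2],p+T@np.array([0,0,-.0173]));e=T.T@(P[1]-P[0]);print('red',b,np.degrees(np.arctan2(-e[0],e[1])))
# top-face far edge (shoulder) & near edge: strongest vertical gradient rows, sub-pixel
gr=cv2.GaussianBlur(g.mean(2),(0,0),1);dy=np.abs(np.gradient(gr,axis=0))
for v0,v1 in ((230,242),(296,308)):
    us=np.arange(272,362);vs=[]
    for u in us:
        w=dy[v0:v1,u]**4;vs.append((w*np.arange(v0,v1)).sum()/w.sum())
    k=np.polyfit(us,vs,1);r=np.abs(np.polyval(k,us)-vs);k=np.polyfit(us[r<.7],np.array(vs)[r<.7],1)
    P=plane(d,[(us[0],np.polyval(k,us[0])),(us[-1],np.polyval(k,us[-1]))],T[:,2],p+T@np.array([0,0,-.0173]));e=T.T@(P[1]-P[0]);print(v0,k,(r<.7).sum(),np.degrees(np.arctan2(-e[0],e[1])))
E
python3 ang.py w10.png; python3 ang.py w8.png
```

```text
red [(281, np.float64(255.84660858004779)), (351, np.float64(255.58127778028032))] -0.23214038838516446
230 [1.87743269e-02 2.28224775e+02] 86 1.1683125009337478
296 [1.80199967e-02 2.96340870e+02] 61 1.2237073932137161
red [(281, np.float64(255.8212724656826)), (351, np.float64(255.5511723363803))] -0.24386155902609036
230 [1.87187617e-02 2.28220164e+02] 89 1.1586979487515174
296 [3.75832034e-02 2.89631286e+02] 22 2.52652203996058
```

```bash
python3 -m handwheel '[{"gripper":0.2,"offset":[-0.5,0,0.3],"rotation":[0,0,0]},{"gripper":0.2,"offset":[-1,0,0.6],"rotation":[0,0,0]},{"gripper":0.2,"offset":[-1.5,0,0.7],"rotation":[0,0,0]},{"gripper":0.2,"offset":[-2,0,0.7],"rotation":[0,0,0]},{"gripper":0.2,"offset":[-2.5,0,0.7],"rotation":[0,0,0]},{"gripper":0.2,"offset":[-3,0,0.7],"rotation":[0,0,0]},{"gripper":0.2,"offset":[-3,0,0.7],"rotation":[0,0,0]},{"gripper":0.2,"offset":[-3,0,0.7],"rotation":[0,0,0]}]'
cat > fr.py <<'E'
from bay import *
o=ctrl.get_obs();T=R.from_rotvec(o['tool_rot']);B,O=frame([.606,-.0196,.0669],1.95)
print('F tool',T.inv().apply(o['contact_force']).round(1),'M',T.inv().apply(o['wrist_torque']).round(2),'tcp bay',(B.T@(o['tool_pos']-O)*1000).round(2),'rot err',R.from_matrix(T.as_matrix().T@B@np.diag([-1,1,-1.])).as_rotvec().round(4))
E
python3 fr.py
```

```text
t: 17.75
tool_pos: [0.5877, -0.0194, 0.0567]
tool_rot: [-0.046, 2.792, 0.008]
contact_force: [-7.3, 1.2, -1.4]
opening: 0.0524
grip_force: 73.7
F tool [ 7.3  1.4 -1.2] M [-0.1   1.3  -0.02] tcp bay [-20.62   0.82  -3.31] rot err [-0.0004  0.0004 -0.0007]
```

```bash
python3 -m handwheel '[{"gripper":0.2,"offset":[-0.3,0,0.2],"rotation":[0,0,0]},{"gripper":0.2,"offset":[-0.6,0,0.4],"rotation":[0,0,0]},{"gripper":0.2,"offset":[-1,0,0.5],"rotation":[0,0,0]},{"gripper":0.2,"offset":[-1.5,0,0.5],"rotation":[0,0,0]},{"gripper":0.2,"offset":[-2,0,0.5],"rotation":[0,0,0]},{"gripper":0.2,"offset":[-2,0,0.5],"rotation":[0,0,0]},{"gripper":0.2,"offset":[-2,0,0.5],"rotation":[0,0,0]},{"gripper":0.2,"offset":[-2,0,0.5],"rotation":[0,0,0]}]'
python3 fr.py
```

```text
t: 18.75
tool_pos: [0.5881, -0.0194, 0.0561]
tool_rot: [-0.047, 2.796, 0.008]
contact_force: [-15.4, -1.3, 3.8]
opening: 0.0523
grip_force: 76.7
F tool [13.2 -0.8 -8.8] M [-0.01  2.18  0.13] tcp bay [-20.53   0.82  -4.04] rot err [-0.0001 -0.0042 -0.0006]
```

```bash
python3 -m handwheel '[{"gripper":0.2,"offset":[-0.5,0,0],"rotation":[0,-0.002,0]},{"gripper":0.2,"offset":[-1,0,0],"rotation":[0,-0.004,0]},{"gripper":0.2,"offset":[-1.5,0,0],"rotation":[0,-0.004,0]},{"gripper":0.2,"offset":[-2,0,0],"rotation":[0,-0.004,0]},{"gripper":0.2,"offset":[-2,0,0],"rotation":[0,-0.004,0]},{"gripper":0.2,"offset":[-2,0,0],"rotation":[0,-0.004,0]},{"gripper":0.2,"offset":[-2,0,0],"rotation":[0,-0.004,0]},{"gripper":0.2,"offset":[-2,0,0],"rotation":[0,-0.004,0]}]'
python3 fr.py
python3 - <<'E'
from meas import *
meas('w11.png');s=snap('scene','s11.png');d=snap('side','d11.png');w=load('w11.png')
a=cv2.resize(w['image'][190:330,10:620,::-1],(800,184),interpolation=cv2.INTER_CUBIC)
b=cv2.resize(w['image'][200:320,240:400,::-1],(480,360),interpolation=cv2.INTER_CUBIC)
B,O=frame([.606,-.0196,.0669],1.95)
def crop(d,n):
    u,v=proj(d,O)[0].astype(int);return cv2.resize(d['image'][v-28:v+28,u-25:u+25,::-1],(320,358),interpolation=cv2.INTER_CUBIC)
c=np.hstack([b,np.vstack([crop(s,0),np.zeros((2,320,3),np.uint8)])])
cv2.imwrite('pics/f.png',np.vstack([a,c]))
E
python3 ang.py w11.png
```

```text
t: 19.75
tool_pos: [0.5881, -0.0194, 0.0561]
tool_rot: [-0.047, 2.797, 0.009]
contact_force: [-24.4, -2.9, 9.7]
opening: 0.052
grip_force: 80.8
F tool [ 19.7  -2.1 -17.4] M [0.27 3.2  0.18] tcp bay [-20.47   0.82  -4.07] rot err [ 0.0002 -0.0051 -0.0001]
cam in tool [  69.7   -0.7 -141.9] tcp [ 0.5882 -0.0194  0.0561] t 19.8
[[[23.5, 252.2], [91.0, 254.0]], [[277.0, 255.5], [354.7, 256.0]], [[540.5, 252.8], [607.5, 252.2]]]
yaw 2.017269594352513 sep 0.25879728652393724 dz -3.644184630613445e-06 bayO [ 0.60603212 -0.01964494  0.06694372]
edge yaw 1.8750656067116747 x at bay y 0.5453791775027806 ->bay x 0.6036791775027807 [0.5497 0.5468 0.5438 0.5422]
held red in tool [  6.4  -0.7 -17.3] held y in bay: angle -0.4867077004313439 red centre in bay [-26.8   0.2  13.2] => label origin [-18.3   0.2  -0.8]
tcp in bay [-20.5   0.9  -4.1] tool rot err [-0.0002 -0.0051 -0.0012]
red [(281, np.float64(255.61111536358132)), (351, np.float64(255.29461112636938))] -0.27962032386979163
230 [1.44029740e-02 2.29268761e+02] 87 0.8970606248888755
296 [2.32805869e-03 3.03765588e+02] 88 0.1678178376257664
```

View pics/f.png

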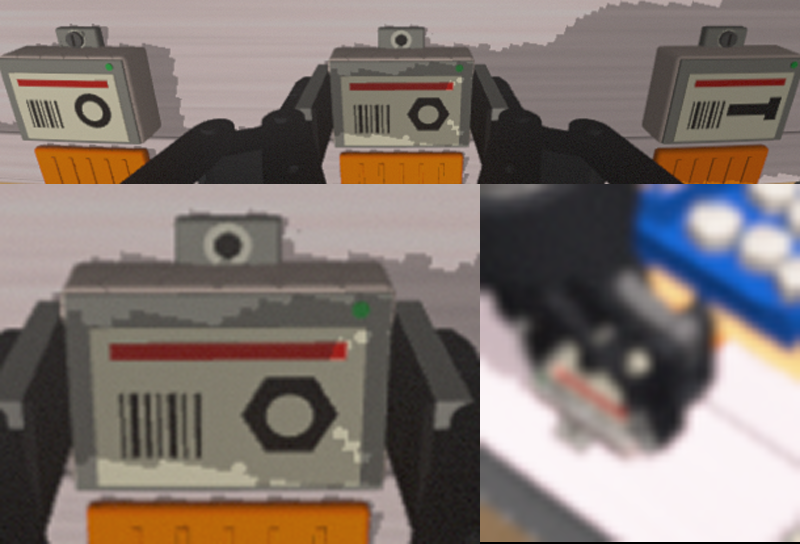

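The last picture shows the label square under the lip. Its shoulder has the same gap to its clip as the fitted neighbours, and the TCP did not advance for 2 mm of extra push. I'll ease the normal load slightly, confirm it is steady, and hand in.

```bash
python3 -m handwheel '[{"gripper":0.2,"offset":[0,0,-0.3],"rotation":[0,0,0]},{"gripper":0.2,"offset":[0,0,-0.5],"rotation":[0,0,0]},{"gripper":0.2,"offset":[0,0,-0.5],"rotation":[0,0,0]},{"gripper":0.2,"offset":[0,0,-0.5],"rotation":[0,0,0]},{"gripper":0.2,"offset":[0,0,-0.5],"rotation":[0,0,0]},{"gripper":0.2,"offset":[0,0,-0.5],"rotation":[0,0,0]},{"gripper":0.2,"offset":[0,0,-0.5],"rotation":[0,0,0]},{"gripper":0.2,"offset":[0,0,-0.5],"rotation":[0,0,0]}]'
python3 fr.py
```

```text
t: 20.9
tool_pos: [0.5881, -0.0194, 0.0561]
tool_rot: [-0.047, 2.797, 0.009]
contact_force: [-19.8, -1.5, 4.8]
opening: 0.0523
grip_force: 78.3
F tool [ 17.   -0.9 -11.2] M [0.21 2.93 0.13] tcp bay [-20.5    0.81  -4.05] rot err [ 0.0001 -0.0045 -0.0004]
```

```bash
python3 -c "
from station import ctrl
print(ctrl.finish_job())"
```

```text
the job is handed in; nothing more can be done
None
```

The smaller label is on the rail with its tongue behind the lip and its shoulder against it, held pressed home by the gripper (about 17 N up the slope, 11 N onto the face); I handed it in at about 21 s, and the arm never went near the carton, screwdriver or tape measure.

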